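# Set out the keepsake box as an open display

## Task

Set out the wooden keepsake box as a shop display. First lift the dark-handled stamp off its lid and stand it upright on the cork mat, then raise the stiff lid by its brass pull to the angle shown by the red pointer on the side of the box (lid and pointer parallel) and leave it standing there by itself. Then lay the yellow tape roll flat and stand the glue stick upright on the grey floor of the box; do not move the red pointer, and leave the pink and teal tape rolls and the confetti jar where they are.

Things in the scene. Friction and masses are not known exactly. Their poses are not given: they have to be found in the camera images.
- chest: pine keepsake box, fixed to the table, 140 x 201 x 74 mm with its lid. Origin at the centre of its underside; x points from the front to the hinge side, y to its left, z up. The inner floor, a flat grey insert 30 mm up, runs from x = -58 to +56 mm and y = -92 to +92 mm; walls 8 mm thick, 60 mm high. The lid, 12 mm thick, is hinged along the far top edge; its top is 73 mm up when shut
- chest_lid (a joint): lid angle, rad: 0 shut, growing as its front edge rises, 1.83 the farthest. The hinge is stiff (about 0.6 Nm, 4 N at the pull): the lid stays wherever it is left
- lid_hinge (a point): point on the hinge axis (which runs along the box's y) at mid-width, 67 mm behind the box's centre and 61 mm up; this frame turns with the lid and equals the box's axes when shut
- lid_pull (a point): centre of the brass pull in the middle of the lid's front edge: a round-nosed tab 16 mm wide (along the box's y), 22 mm high, standing 33 mm out from the lid's edge; its centre lies at (-156, 0, +6) mm from the hinge in the lid's frame. Pinch it across its 16 mm; it may pivot between the fingers. Axes as the lid's
- pointer (a joint): angle of the red pointer, rad, measured as the lid's: the lid's angle must equal it. It starts between 1.35 and 1.70, turns on light friction and must not be moved
- pointer_tip (a point): free end of the red pointer, a 4 x 8 mm bar 90 mm long on the left (+y) side of the box, on the hinge axis over a white dial; its axes are those of the lid when lid and pointer are parallel
- mat: square cork mat, 80 x 80 x 5 mm, fixed to the table left of the box; origin at the centre of its underside
- stamp_mid (a point): centre (half-way up) of the rubber stamp that stands on the shut lid: 74 mm high, wooden base 40 x 40 x 22 mm, dark turned handle 26 mm in diameter from 40 to 74 mm up (waist 22 mm below that)
- stamp: the same stamp; origin at the centre of its underside
- yellow_roll_mid (a point): centre of the yellow tape roll lying flat on the table, 48 mm in diameter, 19 mm high; it swaps places with the pink and the teal roll
- yellow_roll: the same yellow roll; origin at the centre of its underside
- glue_mid (a point): centre (half-way up) of the glue stick standing upright on the table: white with an orange cap, 27 mm in diameter, 96 mm high
- glue: the same glue stick; origin at the centre of its underside
- pink_roll_mid (a point): centre of the pink tape roll, 48 mm in diameter, 15 mm high; leave it alone
- teal_roll_mid (a point): centre of the teal tape roll, 54 mm in diameter, 15 mm high; leave it alone
- jar_mid (a point): centre of the white-capped confetti jar, 56 mm in diameter, 80 mm high, behind the rolls; leave it alone
Not all that is in view belongs to the job. Leave any green or purple look-alike of the stamp alone.

How it is judged (in metres and radians):
On the way, in this order (a step that is already met when the one before it is completed fails the run):
1. the stamp stands upright on the cork mat, released (x of stamp_mid in the frame of mat between -0.03 and 0.03 m and y of stamp_mid in the frame of mat between -0.03 and 0.03 m and z of stamp_mid in the frame of mat between 0.034 and 0.05 m and angle between stamp_mid's own z axis and vertical below 0.15 rad and linear speed of stamp below 0.03 m/s and contact force between the fingers and stamp below 0.1 N), for 0.2 s.
2. the lid stands by itself parallel to the red pointer (angle between the x axis of lid_pull and the x axis of pointer_tip, either way round below 0.1 rad and value of joint chest_lid above 1 rad and velocity of joint chest_lid between -0.05 and 0.05 rad/s and contact force between each of the arm, the fingers and chest below 0.1 N), for 0.3 s.
At the end, for the whole second after the job is handed in: The stamp stands upright on the cork mat (centre within 30 mm of the mat's along each side); the lid stands open within 0.10 rad (about 6 degrees) of the red pointer; the yellow roll lies flat and the glue stick stands upright on the floor of the box (tilt under 0.15 rad); all at rest (x of stamp_mid in the frame of mat between -0.03 and 0.03 m and y of stamp_mid in the frame of mat between -0.03 and 0.03 m and z of stamp_mid in the frame of mat between 0.034 and 0.05 m and angle between each of stamp_mid, yellow_roll_mid, glue_mid's own z axis and vertical below 0.15 rad and linear speed of each of stamp, yellow_roll, glue below 0.03 m/s and angle between the x axis of lid_pull and the x axis of pointer_tip, either way round below 0.1 rad and value of joint chest_lid above 1 rad and x of yellow_roll_mid in the frame of chest between -0.056 and 0.054 m and y of yellow_roll_mid in the frame of chest between -0.09 and 0.09 m and z of yellow_roll_mid in the frame of chest between 0.034 and 0.046 m and x of glue_mid in the frame of chest between -0.056 and 0.054 m and y of glue_mid in the frame of chest between -0.09 and 0.09 m and z of glue_mid in the frame of chest between 0.07 and 0.086 m); the robot touches nothing.
It fails at once if the red pointer was moved (its tip by more than 10 mm) (distance of pointer_tip from where it was at the start of the episode above 0.01 m).
It fails at once if the pink roll, the teal roll or the jar was moved by more than 30 mm (distance of any of pink_roll_mid, teal_roll_mid, jar_mid from where it was at the start of the episode above 0.03 m).
It also fails if it takes over 72 s, if anything falls off the work surface, if the arm or the gripper's body presses on something with over 40 N, if the wrist force passes 120 N, or if a joint passes its speed limit or range.

## Robot

A 7-joint arm with a two-finger parallel gripper is mounted at the origin on a cart in front of the work surface, level with it; the furniture and walls round the work are solid. World frame = base frame: x ahead of the robot, y to its left, z up, the work surface at z = 0. Lengths are in m, angles in degrees, forces in N, time in s.
With the tool pointing down it reaches from about 0.425 to 0.875 m from the base axis. Payload 4.7 kg.
Tool frame: the origin (TCP) lies between the finger pads; the fingertips stand env.finger_overhang ahead of it and the grasp point (between the pads) lies 5 mm behind it (env.finger_overhang is the distance from the TCP to the fingertips, in m); z points along the fingers, y is the line along which they close (so a half turn about z gives the same grasp; the last joint's range is limited). The gripper opens to 87 mm and grips with 3 to 60 N. Pads are 19 mm wide; open, the fingers measure 117 mm over their backs; the gripper's body (75 mm by 190 mm) begins 51 mm behind the grasp point.
Start: joints at [-74.651, 18.392, -4.016, 83.108, 1.295, 78.541, -3.26], TCP at [0.163, 0.629, 0.237] pointing down, gripper open.
Joint ranges: [-163.93, 163.93], [-17.29, 119.83], [-79.2, 71.16], [3.27, 140.29], [-89.18, 269.18], [5.43, 117.66], [-154.24, 154.24]. Speed limits (degrees/s): [147.25, 147.25, 180, 180, 180, 180, 180].

## Interface

Orientations are given as [roll, pitch, yaw] about the fixed x, y, z axes, in that order (R = Rz(yaw) Ry(pitch) Rx(roll)).
In Python, from cell import telemetry, eyes, env, models gives the robot as it stands. The module is installed in compiled form; this text tells all that it offers.
- The arm moves only by the tool drive_tool, never from a script. Its arguments are lists of equal length, an entry for each row: "angular": the turn, a rotation vector about the tool's x, y, z in rad, a list of three; "delta_pos": the shift along the tool's x, y, z in cm, a list of three; "gripper": the finger opening in cm, from 0 to 8.7. A call has 1 to 20 rows; each row shifts and turns the commanded pose from where the row before left it, along the tool's axes as they then stand; what a row does not reach is not made up. A row lasts 1/10 s, in which the tool goes at most 50 mm and 8.59 degrees, less where a joint would pass 70% of its speed; a pose out of reach is approached as far as the arm can. A call with a gripper value outside its range is refused whole. The fingers move at their own pace and stop on an object; "squeeze" is the grip in N (left out, the last holds). Time passes only in rows, so rows that do not move let the fingers close. It gives the time, the measured TCP pose, the force, the opening and the grip force at its end, in the units of the state.
- telemetry.get_obs(): the state, without advancing time (a new reading comes with each control period).
- eyes.read_camera(name): name is "scene" or "top"; returns a dict with "pixels" (480x640x3 uint8, red, green, blue), "mtx" (3x3 intrinsics, pixels), "origin" and "orientation" of the camera in the world. Camera axes: x right, y down, z forward; pixel columns grow to the right and rows downward; lengths in m; the calibration is good to about 2 mm. A picture is of the moment at which its call begins. There is no depth.
- env.sign_off(): hands the job in; it is judged then, once.
Trained networks look in a picture, given as the dict that the camera call returned (one of the last four; its "shot" number tells which), for a name from the list of things; names that differ only in an ending like _2 or _b are one class to them, and where a whole thing is asked for, a point or a joint stands for the part that bears it (a point fixed in the world has none). Each returns a list of dicts, best first, with "p" (0 to 1); they miss things now and then, are a little off and sometimes report something else, mostly with a low value. They report only what shows in the picture. A call takes as long as a camera call. They do not tell look-alikes from the thing itself.
- models.search_frame(picture, target): "centre" ([column, row] in pixels, amid what is visible of it).
- models.cut_out(picture, target): "pixels" (480x640 bool, what is visible of it) and "centre" ([column, row] in pixels, amid what is visible of it).
The state is a dict: "time_s": time; "qpos": joint angles; "joint_velocities": joint speeds; "effort": joint torques, N m; "tool_pos": TCP position; "tool_rot": TCP orientation; "force": force on the tool from outside, world axes, zero at the start; "wrist_torque": the same for the moment, N m; "grip_width": finger opening in m; "grasp_force": force on a finger pad.
Only numpy, scipy, OpenCV 4.12 (cv2) and the standard library are available. Lean on these libraries where they do the work, as an engineer would, in place of code of your own. Each camera call takes 0.05 s, during which the arm holds its last target. There are 200 camera calls.

## Working session

There is one attempt and no reset: what is moved stays moved. The work goes in short steps, Python scripts to look and compute and a tool call to move; the robot and the scene stay as the last step left them, time stands still between calls to the robot, and variables do not carry over. Pictures are saved under pics/ and viewed, at most 10 in all, crops included, and the job is handed in when it is done.

Besides the shell and the picture viewer there is one more tool, called after "Request:" in YAML: its name, and indented under it one key for each argument. drive_tool: Moves the arm, as the interface text tells. Its arguments: {"type":"object","properties":{"angular":{"type":"array","items":{"type":"array","items":{"type":"number"}}},"delta_pos":{"type":"array","items":{"type":"array","items":{"type":"number"}}},"gripper":{"type":"array","items":{"type":"number"}},"squeeze":{"type":"number"}},"required":["angular","delta_pos","gripper"]}

```bash
mkdir -p pics; cat > h.py <<'E'
import numpy as np,cv2
from scipy.spatial.transform import Rotation as R
from cell import telemetry,eyes,env,models
def rotm(o):
    o=np.array(o,float)
    if o.shape==(3,3): return o
    if o.shape==(3,): return R.from_euler('xyz',o,degrees=True).as_matrix()
    return R.from_quat(o).as_matrix()
def ray(p,uv):
    d=rotm(p['orientation'])@np.linalg.inv(p['mtx'])@np.array([uv[0],uv[1],1.]); return np.array(p['origin']),d/np.linalg.norm(d)
def onz(p,uv,z):
    o,d=ray(p,uv); return o+d*(z-o[2])/d[2]
def proj(p,X):
    c=rotm(p['orientation']).T@(np.array(X,float).reshape(-1,3)-np.array(p['origin'])).T
    c=np.array(p['mtx'])@c; return (c[:2]/c[2]).T
def tri(p,a,q,b):
    o1,d1=ray(p,a);o2,d2=ray(q,b)
    s=np.linalg.lstsq(np.c_[d1,-d2],o2-o1,rcond=None)[0]
    return (o1+s[0]*d1+o2+s[1]*d2)/2,np.linalg.norm(o1+s[0]*d1-o2-s[1]*d2)
def save(p,n): cv2.imwrite('pics/'+n,cv2.cvtColor(p['pixels'],cv2.COLOR_RGB2BGR))
E
python3 - <<'E'
from h import *
a=eyes.read_camera('scene');b=eyes.read_camera('top')
save(a,'s0.png');save(b,'t0.png')
print(env.finger_overhang,telemetry.get_obs())
for p in(a,b):print(p['origin'],p['orientation'],p['mtx'])
for n in 'chest lid_hinge lid_pull pointer pointer_tip mat stamp stamp_mid yellow_roll_mid glue_mid pink_roll_mid teal_roll_mid jar_mid'.split():
    r=[[(np.round(k['centre']).astype(int).tolist(),round(k['p'],2)) for k in models.search_frame(p,n)[:3]] for p in(a,b)]
    t=tri(a,r[0][0][0],b,r[1][0][0]) if r[0] and r[1] else ''
    print(n,r,t)
E
```

```text
0.014 {'time_s': 0.1, 'qpos': array([-74.65023186,  18.43605197,  -4.01484214,  83.16903349,
         1.2968349 ,  78.54158684,  -3.2598531 ]), 'joint_velocities': array([-0.10819312, -0.11854303,  0.01219355, -0.22669656, -0.01326436,
       -0.15870777,  0.04768213]), 'effort': array([ 2.75221475e-05, -4.92570412e+01, -4.05616164e-01, -3.13398921e+01,
       -6.42000418e-02,  3.93367920e-02,  6.30816180e-05]), 'tool_pos': array([0.16315066, 0.62869102, 0.23554691]), 'tool_rot': array([-1.79898662e+02,  7.55666649e-03,  1.65459717e+02]), 'force': array([0.85693605, 0.06072257, 0.46558295]), 'wrist_torque': array([ 0.00200671,  0.01494665, -0.06095734]), 'grasp_force': 0.0, 'grip_width': 0.08715244252574873}
[ 0.22129804 -0.49707063  0.85593743] [-141.43790328   -0.76730489  -36.40279031] [[480.86873022   0.         314.92278862]
 [  0.         480.86873022 238.98914937]
 [  0.           0.           1.        ]]
[ 0.44687219 -0.0349708   1.54231857] [-174.82815198    0.79058268  -89.34042679] [[619.93645002   0.         326.83728961]
 [  0.         619.93645002 249.53435041]
 [  0. 
[... 1094 characters left out ...]
 [[([397, 360], 0.98)], [([437, 253], 0.61)]] (array([ 0.5803066 , -0.28527801,  0.0139715 ]), np.float64(0.0029362030846941715))
glue_mid [[([204, 195], 0.7)], [([213, 287], 0.58)]] (array([0.48383419, 0.26139693, 0.05426706]), np.float64(0.009215892537094405))
pink_roll_mid [[([322, 380], 0.65)], [([416, 306], 0.68)]] (array([ 0.44750315, -0.23280583,  0.00710298]), np.float64(0.0018322782249863261))
teal_roll_mid [[([316, 279], 0.66), ([377, 406], 0.6)], [([459, 289], 0.62)]] (array([ 0.4519079 , -0.25178984,  0.36797176]), np.float64(0.06547831154276644))
jar_mid [[([416, 269], 0.65)], [([359, 269], 0.47)]] (array([ 0.58308291, -0.15819895,  0.19192122]), np.float64(0.18318414126068686))
```

View pics/s0.png

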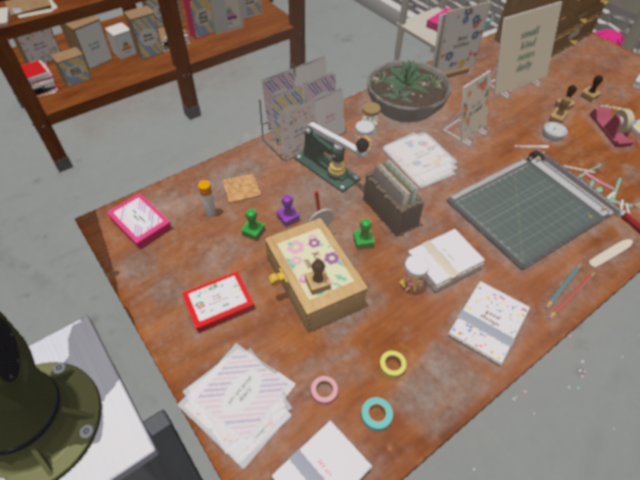

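View pics/t0.png

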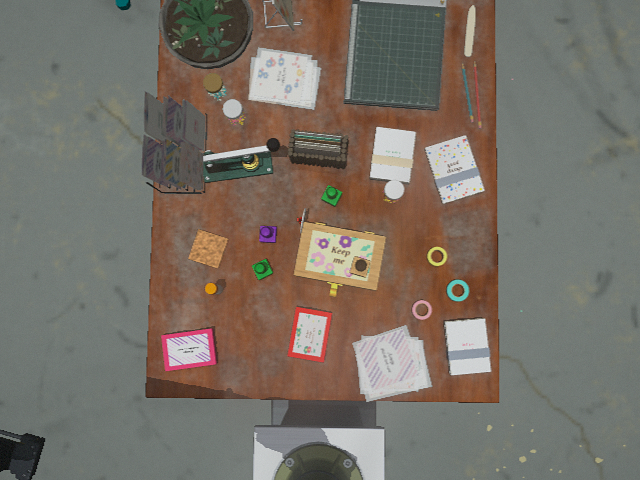

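The dark-handled stamp stands on the lid at scene (318,272) / top (361,266). The look-alikes are green at scene (253,225) and (364,234), and purple at (289,210). The mat is at top (208,249), glue at (210,288), yellow roll at (437,256), pointer at scene (318,205). I'll confirm these in one enlarged crop.

```bash
python3 - <<'E'
from h import *
a=eyes.read_camera('scene');b=eyes.read_camera('top')
A=a['pixels'][180:335,255:375];B=b['pixels'][195:305,285:395]
A=cv2.resize(A,(464,600),interpolation=cv2.INTER_CUBIC);B=cv2.resize(B,(336,336),interpolation=cv2.INTER_CUBIC)
c=np.zeros((600,800,3),np.uint8);c[:,:464]=A;c[:336,464:]=B
for i in range(0,120,10):
    x=int(i*464/120);cv2.line(c,(x,0),(x,6 if i%50!=5 else 12),(255,0,255),1)
cv2.imwrite('pics/c1.png',c[:,:,::-1])
import pickle
pickle.dump((a,b),open('ab.pkl','wb'))
for n in ['mat','yellow_roll','glue','stamp','chest','pink_roll','teal_roll','jar','pointer','chest_lid']:
  for p,l in((a,'s'),(b,'t')):
    for k in models.cut_out(p,n)[:4]:
        m=k['pixels'];ys,xs=np.nonzero(m)
        print(n,l,round(k['p'],2),np.round(k['centre']).astype(int),'box',xs.min(),xs.max(),ys.min(),ys.max(),len(xs),cv2.minAreaRect(np.c_[xs,ys].astype(np.float32)))
E
```

```text
mat s 0.79 [244 189] box 222 260 172 200 780 ((240.97061157226562, 186.88235473632812), (24.4960994720459, 33.95498275756836), 75.96376037597656)
mat s 0.3 [378 406] box 361 391 397 429 652 ((376.0, 413.0), (32.0, 30.0), 90.0)
mat t 0.68 [210 248] box 188 227 229 268 1052 ((207.55001831054688, 248.35000610351562), (32.25522994995117, 33.203914642333984), 18.434947967529297)
yellow_roll s 0.62 [392 369] box 378 405 351 377 475 ((392.10003662109375, 364.3000183105469), (25.491172790527344, 27.280027389526367), 26.56505012512207)
yellow_roll t 0.57 [442 254] box 426 446 247 265 228 ((436.0, 256.0), (18.0, 20.0), 90.0)
glue s 0.58 [205 195] box 198 214 180 215 374 ((205.94232177734375, 197.71153259277344), (35.889251708984375, 11.374736785888672), 78.69007110595703)
glue t 0.64 [214 286] box 205 222 283 294 177 ((213.5, 288.5), (11.0, 17.0), 90.0)
stamp s 0.85 [286 214] box 276 298 195 226 458 ((285.1639099121094, 210.3032989501953), (29.77511215209961, 20.556278228759766), 66.37062072753906)
stamp s 0.81 [364 231] box 353 373 218 248 447 ((362.0, 233.0), (28.934221267700195, 19.39908027
[... 794 characters left out ...]
est s 0.56 [308 269] box 265 365 191 329 6726 ((308.01031494140625, 262.273193359375), (124.5829849243164, 85.69522094726562), 66.03751373291016)
chest s 0.5 [315 278] box 304 330 258 293 629 ((315.1421813964844, 275.307373046875), (32.6618766784668, 24.041440963745117), 73.3007583618164)
chest t 0.87 [336 255] box 294 384 209 296 4592 ((334.9085693359375, 258.066650390625), (97.30618286132812, 72.98321533203125), 19.212671279907227)Traceback (most recent call last):
  File "<stdin>", line 13, in <module>
ValueError: it knows: chest, chest_lid, glue, glue_mid, jar_mid, lid_hinge, lid_pull, mat, pink_roll_mid, pointer, pointer_tip, stamp, stamp_mid, teal_roll_mid, yellow_roll, yellow_roll_mid
```

View pics/c1.png

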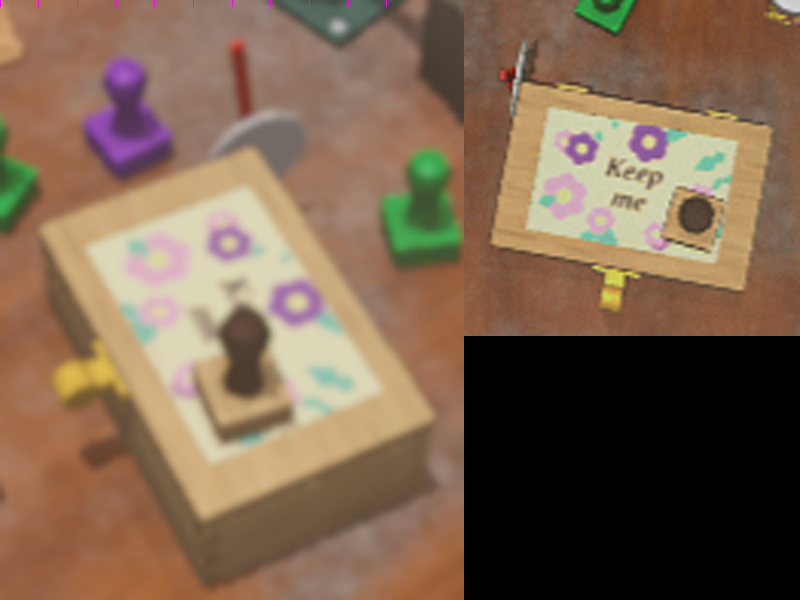

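The crop confirms it: only the lid stamp is dark-handled (crop handle (245,350) left, (695,212) right). The pull points left (front). The red pointer's tip is at crop (237,44), i.e. scene (316,191).

```bash
cat > fit.py <<'E'
from h import *
import pickle
from scipy.optimize import least_squares
a,b=pickle.load(open('ab.pkl','rb'))
C=np.array([[.067,.1005],[-.072,.1005],[-.072,-.1005],[.067,-.1005]])
sc=np.array([[319.7,218.8],[265.3,239.5],[308,314.5],[367,288.1]]);tp=np.array([[304,222.8],[294.2,274.9],[376.7,289.9],[385.5,236.6]])
def X(q,P):
    r=R.from_euler('z',q[2]).as_matrix(); return np.atleast_2d(P)@r.T+[q[0],q[1],0]
P=np.c_[C,np.full(4,.073)]
f=lambda q:np.r_[(proj(a,X(q,P))-sc).ravel(),(proj(b,X(q,P))-tp).ravel()]
s=least_squares(f,[.57,-.04,0]);q=s.x
print('chest',q[:2],np.degrees(q[2]),np.round(s.fun,1))
E
python3 - <<'E'
from fit import *
for p,uv in((a,[316.3,191.4]),(b,[298.4,219.9])):
    o,d=ray(p,uv)
    r=R.from_euler('z',q[2]).as_matrix().T
    o2,d2=r@(o-[q[0],q[1],0]),r@d
    for y in(.104,.109,.114):
        x=o2+d2*(y-o2[1])/d2[1]; v=x-[.067,y,.061]
        print(y,x,np.hypot(v[0],v[2]),'ang',np.arctan2(v[2],-v[0]))
# red pixels
for p,(x0,x1,y0,y1) in((a,(308,330,185,215)),(b,(290,312,200,232))):
    im=p['pixels'][y0:y1,x0:x1].astype(int);m=(im[...,0]>130)&(im[...,1]<75)&(im[...,2]<75)&(im[...,0]-im[...,1]>80)
    ys,xs=np.nonzero(m);print([(x+x0,y+y0) for x,y in zip(xs,ys)])
def obs(n,uvs,z): print(n,[onz(p,uv,z).round(4) for p,uv in zip((a,b),uvs)])
obs('mat',[(241,187),(207.7,248.5)],.005)
obs('yellow',[(392,364),(436.5,256.3)],.012)
obs('stamptop',[(318.5,261.5),(360.7,265)],.147)
obs('stampmid',[(317,276),(360.9,266.2)],.110)
print('stamp mid tri',tri(a,(317,275),b,(361,266.2)))
print('glue top',tri(a,(205,184.5),b,(210.5,288)))
obs('gluetop',[(205,184.5),(210.5,288)],.096)
obs('jar',[(416,272),(394,190)],.05)
print('local pink',onz(b,(422,310),.01),onz(b,(458,290),.01))
E
```

```text
chest [ 0.56666884 -0.0472939 ] -9.21867793792075 [ 1.8 -2.4 -3.  -0.7 -2.6  0.3  2.8 -1.7  0.5 -2.3  0.   2.8  1.2  2.4
  2.  -1.9]
0.104 [0.05472247 0.104      0.1525097 ] 0.09232964473346829 ang 1.4374263113119279
0.109 [0.05740421 0.109      0.14667984] 0.08621550840716852 ang 1.4592651540491972
0.114 [0.06008594 0.114      0.14084997] 0.08014875263748844 ang 1.4844236868883953
0.104 [0.0490777  0.104      0.20551288] 0.14561998987699384 ang 1.4474076319553664
0.109 [0.05670197 0.109      0.14531151] 0.08493809539864391 ang 1.4492556959869876
0.114 [0.06432624 0.114      0.08511014] 0.024257942402531464 ang 1.4603498122323533
[(np.int64(315), np.int64(192)), (np.int64(316), np.int64(192)), (np.int64(317), np.int64(192)), (np.int64(316), np.int64(193))]
[(np.int64(300), np.int64(217)), (np.int64(301), np.int64(217)), (np.int64(297), np.int64(218)), (np.int64(298), np.int64(218)), (np.int64(300), np.int64(218)), (np.int64(297), np.int64(219)), (np.int64(298), np.int64(219)), (np.int64(297), np.int64(220)), (np.int64(298), np.int64(220)), (np.int64(299), np.int64(222)), (np.int64(300), np.int64(222))]
mat [array([0.5824, 0.2812, 0.005 ]), array([0.5853, 0.2854, 0.005 ])]
yellow [array([ 0.5694, -0.286 ,  0.012 ]), array([ 0.5711, -0.2834,  0.012 ])]
stamptop [array([ 0.5386, -0.0937,  0.147 ]), array([ 0.5387, -0.091 ,  0.147 ])]
stampmid [array([ 0.5329, -0.0978,  0.11  ]), array([ 0.5384, -0.0929,  0.11  ])]
stamp mid tri (array([ 0.53796048, -0.09290831,  0.10332201]), np.float64(0.0020360617840801676))
glue top (array([0.48529363, 0.25847977, 0.08853639]), np.float64(0.001168622602136834))
gluetop [array([0.4833, 0.2509, 0.096 ]), array([0.4846, 0.2572, 0.096 ])]
jar [array([ 0.7275, -0.1762,  0.05  ]), array([ 0.7289, -0.1747,  0.05  ])]
local pink [ 0.43867267 -0.24759831  0.01      ] [ 0.48867864 -0.33609871  0.01      ]
```

Request:
drive_tool:
  angular:
    - [0, 0, -0.093]
    - [0, 0, 0]
    - [0, 0, 0]
    - [0, 0, 0]
    - [0, 0, 0]
    - [0, 0, 0]
    - [0, 0, 0]
    - [0, 0, 0]
    - [0, 0, 0]
    - [0, 0, 0]
    - [0, 0, 0]
    - [0, 0, 0]
    - [0, 0, 0]
  delta_pos:
    - [0, 0, 0]
    - [-2.87, -2.73, 0]
    - [-2.87, -2.73, 0]
    - [-2.87, -2.73, 0]
    - [-2.87, -2.73, 0]
    - [-2.87, -2.73, 0]
    - [-2.87, -2.73, 0]
    - [-2.87, -2.73, 0]
    - [-2.87, -2.73, 0]
    - [-2.87, -2.73, 0]
    - [-2.87, -2.73, 0]
    - [-2.87, -2.73, 0]
    - [-2.87, -2.73, 0]
  gripper: [6, 6, 6, 6, 6, 6, 6, 6, 6, 6, 6, 6, 6]

```text
time_s: 3.3
tool_pos: [0.4516, 0.2493, 0.2369]
tool_rot: [180.0, 0.0, 170.8]
force: [1.5, 0.2, -0.4]
grip_width: 0.0599
grasp_force: 0.0
```

Request:
drive_tool:
  angular:
    - [0, 0, 0]
    - [0, 0, 0]
    - [0, 0, 0]
    - [0, 0, 0]
    - [0, 0, 0]
    - [0, 0, 0]
    - [0, 0, 0]
    - [0, 0, 0]
    - [0, 0, 0]
    - [0, 0, 0]
    - [0, 0, 0]
  delta_pos:
    - [-1.575, -3.605, 0]
    - [-1.575, -3.605, 0]
    - [-1.575, -3.605, 0]
    - [-1.575, -3.605, 0]
    - [-1.575, -3.605, 0]
    - [-1.575, -3.605, 0]
    - [-1.575, -3.605, 0]
    - [-1.575, -3.605, 0]
    - [-1.575, -3.605, 0]
    - [0, 0, 0]
    - [0, 0, 0]
  gripper: [6, 6, 6, 6, 6, 6, 6, 6, 6, 6, 6]

```text
time_s: 4.4
tool_pos: [0.5386, -0.0931, 0.2366]
tool_rot: [180.0, -0.0, 170.6]
force: [0.6, 1.1, -0.3]
grip_width: 0.0601
grasp_force: 0.0
```

Request:
drive_tool:
  angular:
    - [0, 0, 0]
    - [0, 0, 0]
    - [0, 0, 0]
    - [0, 0, 0]
    - [0, 0, 0]
    - [0, 0, 0]
    - [0, 0, 0]
    - [0, 0, 0]
    - [0, 0, 0]
    - [0, 0, 0]
    - [0, 0, 0]
    - [0, 0, 0]
  delta_pos:
    - [0, 0, 2.5]
    - [0, 0, 2.5]
    - [0, 0, 2.5]
    - [0, 0, 2]
    - [0, 0, 1.5]
    - [0, 0, 0]
    - [0, 0, 0]
    - [0, 0, 0]
    - [0, 0, 0]
    - [0, 0, 0]
    - [0, 0, 0]
    - [0, 0, 0]
  gripper: [6, 6, 6, 6, 6, 6, 1.5, 1.5, 1.5, 1.5, 1.5, 1.5]
  squeeze: 15

```text
time_s: 5.6
tool_pos: [0.539, -0.0925, 0.127]
tool_rot: [180.0, 0.0, 170.8]
force: [-0.6, 0.1, 0.9]
grip_width: 0.0246
grasp_force: 14.6
```

Request:
drive_tool:
  angular:
    - [0, 0, 0]
    - [0, 0, 0]
    - [0, 0, 0]
    - [0, 0, 0]
    - [0, 0, 0]
    - [0, 0, 0]
    - [0, 0, 0]
    - [0, 0, 0]
    - [0, 0, 0]
    - [0, 0, 0]
    - [0, 0, 0]
    - [0, 0, 0]
    - [0, 0, 0]
    - [0, 0, 0]
    - [0, 0, 0]
    - [0, 0, 0]
  delta_pos:
    - [0, 0, -1.5]
    - [0, 0, -2.5]
    - [0, 0, -2.5]
    - [0, 0, -1.5]
    - [0.16, 2, 0]
    - [0.16, 3.5, 0]
    - [0.16, 4, 0]
    - [0.16, 4, 0]
    - [0.16, 4, 0]
    - [0.16, 4, 0]
    - [0.16, 4, 0]
    - [0.16, 4, 0]
    - [0.16, 3.8, 0]
    - [0.16, 3, 0]
    - [0, 1.5, 0]
    - [0, 0, 0]
  gripper: [1.5, 1.5, 1.5, 1.5, 1.5, 1.5, 1.5, 1.5, 1.5, 1.5, 1.5, 1.5, 1.5, 1.5, 1.5, 1.5]

```text
time_s: 7.2
tool_pos: [0.5828, 0.2858, 0.2061]
tool_rot: [-180.0, -0.0, 171.0]
force: [-1.2, -1.1, -0.6]
grip_width: 0.0242
grasp_force: 14.8
```

```bash
python3 - <<'E'
from h import *
o=telemetry.get_obs();print(o['tool_pos'],o['tool_rot'],o['grip_width'],o['grasp_force'])
b=eyes.read_camera('top');a=eyes.read_camera('scene');c=np.hstack([cv2.resize(b['pixels'][200:310,150:260],(400,400)),cv2.resize(a['pixels'][90:230,180:320],(400,400))]);cv2.imwrite('pics/m1.png',c[:,:,::-1])
E
```

```text
[0.58278826 0.28579362 0.2061222 ] [-1.79991864e+02 -4.27202260e-02  1.71002156e+02] 0.024186491051643375 14.757892434308886
```

View pics/m1.png

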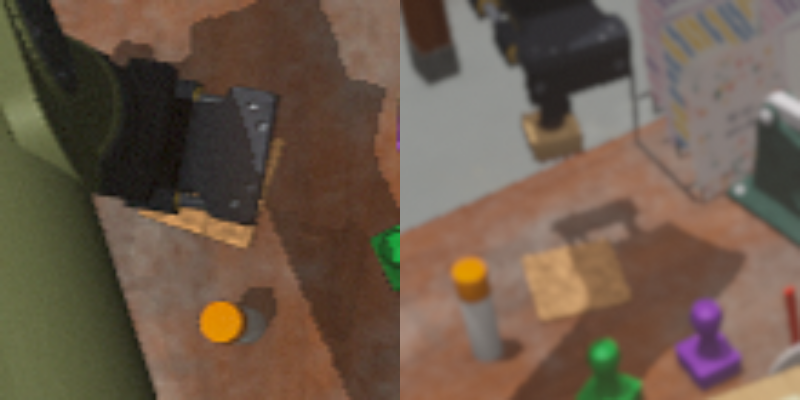

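The stamp hangs upright above the mat (right half, stamp (552,135), mat (575,280)). Next I lower and release it.

Request:
drive_tool:
  angular:
    - [0, 0, 0]
    - [0, 0, 0]
    - [0, 0, 0]
    - [0, 0, 0]
    - [0, 0, 0]
    - [0, 0, 0]
    - [0, 0, 0]
    - [0, 0, 0]
    - [0, 0, 0]
    - [0, 0, 0]
    - [0, 0, 0]
    - [0, 0, 0]
    - [0, 0, 0]
    - [0, 0, 0]
    - [0, 0, 0]
    - [0, 0, 0]
    - [0, 0, 0]
    - [0, 0, 0]
  delta_pos:
    - [0, 0, 2]
    - [0, 0, 3]
    - [0, 0, 3]
    - [0, 0, 3]
    - [0, 0, 2]
    - [0, 0, 1]
    - [0, 0, 0.5]
    - [0, 0, 0]
    - [0, 0, 0]
    - [0, 0, 0]
    - [0, 0, 0]
    - [0, 0, 0]
    - [0, 0, 0]
    - [0, 0, -2]
    - [0, 0, -3.5]
    - [0, 0, -4]
    - [0, 0, -4]
    - [0, 0, -3]
  gripper: [1.5, 1.5, 1.5, 1.5, 1.5, 1.5, 1.5, 1.5, 1.5, 5.5, 5.5, 5.5, 5.5, 5.5, 5.5, 5.5, 5.5, 5.5]

```text
time_s: 9.1
tool_pos: [0.5841, 0.2836, 0.2297]
tool_rot: [179.9, 0.1, 170.8]
force: [1.1, 0.2, -0.5]
grip_width: 0.055
grasp_force: 0.0
```

Request:
drive_tool:
  angular:
    - [0, 0, 0]
    - [0, 0, 0]
    - [0, 0, 0]
    - [0, 0, 0]
    - [0, 0, 0]
    - [0, 0, 0]
    - [0, 0, 0]
    - [0, 0, 0]
    - [0, 0, 0]
    - [0, 0, 0]
    - [0, 0, 0]
  delta_pos:
    - [2, 0, 0]
    - [2, -2.5, 0]
    - [1.3, -3.8, 0]
    - [0.8, -3.8, 0]
    - [0, -3.8, 0]
    - [0, -3.8, 0]
    - [0, -3.8, 0]
    - [0, -3.8, 0]
    - [0, -3.8, 0]
    - [0, -3.8, 0]
    - [0, 0, 0]
  gripper: [5, 5, 5, 5, 5, 5, 5, 5, 5, 5, 5]

```text
time_s: 10.2
tool_pos: [0.4697, -0.0376, 0.2271]
tool_rot: [-180.0, 0.1, 170.3]
force: [-0.2, 0.6, 0.5]
grip_width: 0.0504
grasp_force: 0.0
```

```bash
python3 - <<'E'
from fit import *
print(onz(b,(333.8,289),.07),onz(a,(274.8,278),.067),X(q,[[-.089,0,.067],[-.097,0,.067]]))
s=eyes.read_camera('scene');t=eyes.read_camera('top')
c=np.hstack([cv2.resize(s['pixels'][170:250,190:270],(400,400)),cv2.resize(t['pixels'][200:320,170:290],(400,400))]);cv2.imwrite('pics/m2.png',c[:,:,::-1])
o=telemetry.get_obs();print(o['tool_pos'])
E
```

```text
chest [ 0.56666884 -0.0472939 ] -9.21867793792075 [ 1.8 -2.4 -3.  -0.7 -2.6  0.3  2.8 -1.7  0.5 -2.3  0.   2.8  1.2  2.4
  2.  -1.9]
[ 0.48613007 -0.03071102  0.07      ] [ 0.4807443  -0.02992231  0.067     ] [[ 0.47881836 -0.03303584  0.067     ]
 [ 0.47092169 -0.03175421  0.067     ]]
[ 0.47052787 -0.032174    0.22688305]
```

View pics/m2.png

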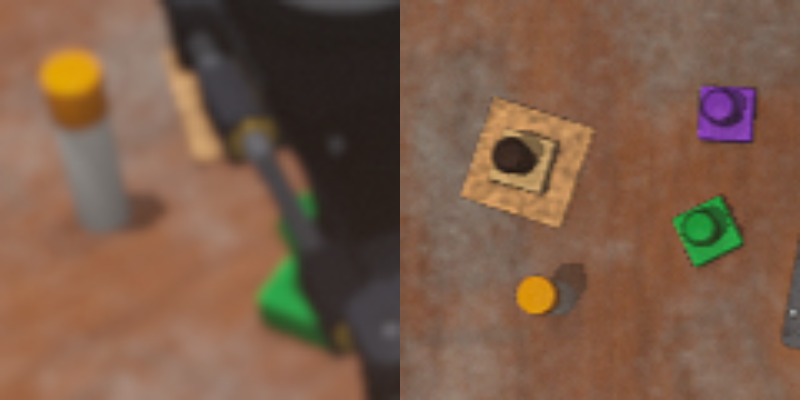

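The stamp stands upright in the middle of the mat (right half, base (522,162), mat (527,162)). Next is the pull.

Request:
drive_tool:
  angular:
    - [0, 0, 0]
    - [0, 0, 0]
    - [0, 0, 0]
    - [0, 0, 0]
    - [0, 0, 0]
    - [0, 0, 0]
    - [0, 0, 0]
    - [0, 0, 0]
    - [0, 0, 0]
    - [0, 0, 0]
    - [0, 0, 0]
    - [0, 0, 0]
    - [0, 0, 0]
  delta_pos:
    - [-0.3, 0, 2.5]
    - [0, 0, 3.5]
    - [0, 0, 3.5]
    - [0, 0, 3.5]
    - [0, 0, 2.2]
    - [0, 0, 1.3]
    - [0, 0, 0]
    - [0, 0, 0]
    - [0, 0, 0]
    - [0, 0, 0]
    - [0, 0, 0]
    - [0, 0, 0]
    - [0, 0, 0]
  gripper: [5, 5, 5, 5, 5, 5, 5, 1, 1, 1, 1, 1, 1]
  squeeze: 25

```text
time_s: 11.6
tool_pos: [0.4743, -0.0298, 0.0621]
tool_rot: [179.8, 0.1, 170.8]
force: [0.7, 5.4, 1.3]
grip_width: 0.0158
grasp_force: 25.0
```

```bash
python3 -c "
import numpy as np
t=np.r_[0,.04,np.linspace(.12,1.40,17),1.45]
x=-16.2*np.cos(t)+.6*np.sin(t);z=16.2*np.sin(t)+.6*np.cos(t)
print([[round(-a,2),0,round(-b,2)] for a,b in zip(np.diff(x),np.diff(z))],x[-1]-x[0],z[-1]-z[0])"
```

```text
[[np.float64(-0.04), 0, np.float64(-0.65)], [np.float64(-0.15), 0, np.float64(-1.29)], [np.float64(-0.25), 0, np.float64(-1.27)], [np.float64(-0.35), 0, np.float64(-1.25)], [np.float64(-0.45), 0, np.float64(-1.21)], [np.float64(-0.55), 0, np.float64(-1.17)], [np.float64(-0.64), 0, np.float64(-1.13)], [np.float64(-0.73), 0, np.float64(-1.07)], [np.float64(-0.81), 0, np.float64(-1.01)], [np.float64(-0.89), 0, np.float64(-0.94)], [np.float64(-0.96), 0, np.float64(-0.87)], [np.float64(-1.03), 0, np.float64(-0.79)], [np.float64(-1.09), 0, np.float64(-0.7)], [np.float64(-1.14), 0, np.float64(-0.61)], [np.float64(-1.19), 0, np.float64(-0.52)], [np.float64(-1.22), 0, np.float64(-0.42)], [np.float64(-1.26), 0, np.float64(-0.33)], [np.float64(-1.28), 0, np.float64(-0.22)], [np.float64(-0.81), 0, np.float64(-0.09)]] 14.843482930871213 15.554252116429351
```

Request:
drive_tool:
  angular:
    - [0, 0, 0]
    - [0, 0, 0]
    - [0, 0, 0]
    - [0, 0, 0]
    - [0, 0, 0]
    - [0, 0, 0]
    - [0, 0, 0]
    - [0, 0, 0]
    - [0, 0, 0]
    - [0, 0, 0]
  delta_pos:
    - [-0.04, 0, -0.65]
    - [-0.15, 0, -1.29]
    - [-0.25, 0, -1.27]
    - [-0.35, 0, -1.25]
    - [-0.45, 0, -1.21]
    - [-0.55, 0, -1.17]
    - [-0.64, 0, -1.13]
    - [-0.73, 0, -1.07]
    - [-0.81, 0, -1.01]
    - [0, 0, 0]
  gripper: [1, 1, 1, 1, 1, 1, 1, 1, 1, 1]

```text
time_s: 12.6
tool_pos: [0.512, -0.0362, 0.1626]
tool_rot: [179.8, -0.2, 170.8]
force: [-4.0, 6.5, 5.0]
grip_width: 0.0157
grasp_force: 25.0
```

Request:
drive_tool:
  angular:
    - [0, 0, 0]
    - [0, 0, 0]
    - [0, 0, 0]
    - [0, 0, 0]
    - [0, 0, 0]
    - [0, 0, 0]
    - [0, 0, 0]
    - [0, 0, 0]
    - [0, 0, 0]
    - [0, 0, 0]
    - [0, 0, 0]
    - [0, 0, 0]
  delta_pos:
    - [-0.89, 0, -0.94]
    - [-0.96, 0, -0.87]
    - [-1.03, 0, -0.79]
    - [-1.09, 0, -0.7]
    - [-1.14, 0, -0.61]
    - [-1.19, 0, -0.52]
    - [-1.22, 0, -0.42]
    - [-1.26, 0, -0.33]
    - [-1.28, 0, -0.22]
    - [-0.81, 0, -0.09]
    - [0, 0, 0]
    - [0, 0, 0]
  gripper: [1, 1, 1, 1, 1, 1, 1, 1, 1, 1, 1, 1]

```text
time_s: 13.8
tool_pos: [0.6194, -0.0545, 0.2163]
tool_rot: [179.9, -0.1, 170.8]
force: [-1.5, 4.2, -2.6]
grip_width: 0.0162
grasp_force: 25.0
```

```bash
python3 - <<'E'
from h import *
s=eyes.read_camera('scene');t=eyes.read_camera('top')
c=np.hstack([cv2.resize(s['pixels'][160:300,250:390],(400,400),interpolation=2),cv2.resize(t['pixels'][180:300,280:400],(400,400),interpolation=2)]);cv2.imwrite('pics/m3.png',c[:,:,::-1])
E
```

```text
(no output)
```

View pics/m3.png

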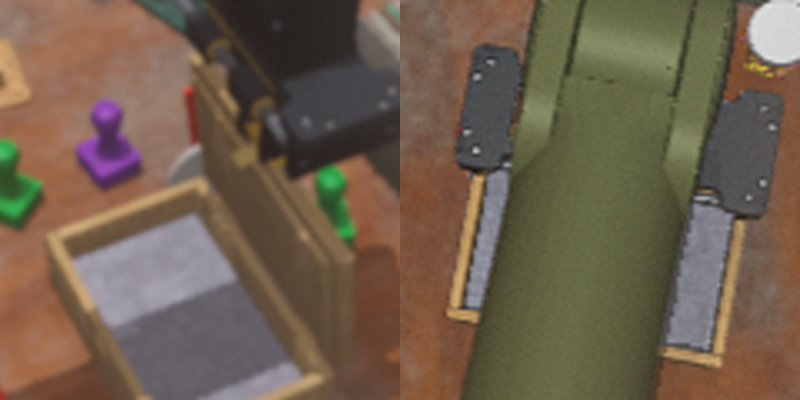

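The lid is open and looks nearly parallel to the pointer, whose red edge shows at left-half (193,110). I'll release it, rise, and go over to the glue.

Request:
drive_tool:
  angular:
    - [0, 0, 0]
    - [0, 0, 0]
    - [0, 0, 0]
    - [0, 0, 0]
    - [0, 0, 0]
    - [0, 0, 0]
    - [0, 0, 0]
    - [0, 0, 0]
    - [0, 0, 0]
    - [0, 0, 0]
    - [0, 0, 0]
    - [0, 0, 0]
    - [0, 0, 0]
    - [0, 0, 0]
    - [0, 0, 0]
    - [0, 0, 0]
    - [0, 0, 0]
    - [0, 0, 0]
  delta_pos:
    - [0, 0, 0]
    - [0, 0, 0]
    - [0, 0, 0]
    - [0, 0, -1.5]
    - [0, 0, -2.5]
    - [0, 0, -3]
    - [0, 0, -2]
    - [2, 2, 0]
    - [2, 3, 0]
    - [2, 3, 0]
    - [2, 3, 0]
    - [2, 3, 0]
    - [2, 3, 0]
    - [2, 3, 0]
    - [2, 3, 0]
    - [2.2, 3, 0]
    - [0, 2.5, 0]
    - [0, 0, 0]
  gripper: [4, 4, 4, 4, 4, 4, 4, 5.5, 5.5, 5.5, 5.5, 5.5, 5.5, 5.5, 5.5, 5.5, 5.5, 5.5]

```text
time_s: 15.7
tool_pos: [0.4853, 0.2589, 0.3081]
tool_rot: [179.9, 0.1, 171.1]
force: [0.3, -0.5, -0.0]
grip_width: 0.0549
grasp_force: 0.0
```

```bash
python3 - <<'E'
from h import *
import pickle
o=telemetry.get_obs();print(o['tool_pos'],o['tool_rot'])
s=eyes.read_camera('scene');t=eyes.read_camera('top')
pickle.dump((s,t),open('ab2.pkl','wb'))
c=np.hstack([cv2.resize(s['pixels'][175:255,285:365],(400,400),interpolation=2),cv2.resize(t['pixels'][190:300,285:395],(400,400),interpolation=2)]);cv2.imwrite('pics/m4.png',c[:,:,::-1])
for p in(s,t):
  for n in('glue_mid','yellow_roll_mid'): print(n,[(k['centre'],k['p']) for k in models.search_frame(p,n)[:2]])
E
```

```text
[0.48531523 0.25885924 0.30806874] [1.79872043e+02 7.59792068e-02 1.71134000e+02]
glue_mid [([205.3, 198.0], 0.97)]
yellow_roll_mid [([391.7, 366.9], 0.96)]
glue_mid [([339.3, 252.1], 0.68), ([206.3, 252.6], 0.55)]
yellow_roll_mid [([436.5, 250.7], 0.67)]
```

View pics/m4.png

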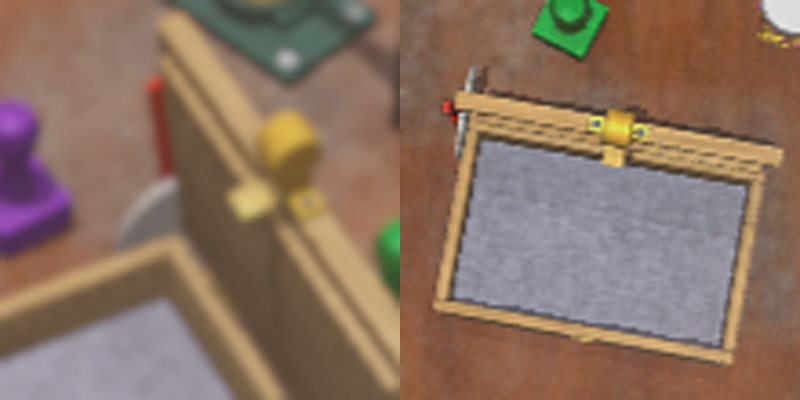

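```bash
python3 - <<'E'
from fit import *
s,t=pickle.load(open('ab2.pkl','rb'))
for th in(1.35,1.4,1.45,1.5,1.55):
    c,n=np.cos(th),np.sin(th)
    L=lambda u,y,w:[.067+u*c+w*n,y,.061-u*n+w*c]
    P=[L(-.139,.1005,.012),L(-.139,-.1005,.012),L(-.139,.1005,0),L(-.09,.109,0)]
    print(th,'top',proj(t,X(q,P)).round(1).tolist(),'scene',proj(s,X(q,P)).round(1).tolist())
print('glue', [onz(p,uv,.096) for p,uv in((s,(204,184)),)])
E
```

```text
chest [ 0.56666884 -0.0472939 ] -9.21867793792075 [ 1.8 -2.4 -3.  -0.7 -2.6  0.3  2.8 -1.7  0.5 -2.3  0.   2.8  1.2  2.4
  2.  -1.9]
1.35 top [[300.1, 220.9], [390.9, 236.5], [299.2, 226.3], [297.6, 223.7]] scene [[314.6, 176.8], [368.0, 250.3], [309.2, 179.7], [311.9, 192.3]]
1.4 top [[300.6, 217.8], [391.5, 233.3], [299.7, 223.2], [297.9, 221.8]] scene [[317.7, 175.4], [371.5, 248.6], [312.3, 178.1], [313.8, 191.3]]
1.45 top [[301.2, 214.6], [392.0, 230.2], [300.2, 220.1], [298.2, 219.8]] scene [[320.9, 174.1], [374.9, 247.0], [315.5, 176.6], [315.8, 190.3]]
1.5 top [[301.7, 211.5], [392.5, 227.0], [300.8, 216.9], [298.6, 217.9]] scene [[324.0, 173.0], [378.4, 245.6], [318.6, 175.2], [317.7, 189.5]]
1.55 top [[302.3, 208.4], [393.1, 223.9], [301.3, 213.8], [298.9, 215.9]] scene [[327.2, 172.0], [381.8, 244.3], [321.8, 174.0], [319.7, 188.7]]
glue [array([0.48220273, 0.25355016, 0.096     ])]
```

Lid ≈1.435 and pointer ≈1.455, well within tolerance. The roll goes first, because the gripper body would hit a glue stick already standing there.

Request:
drive_tool:
  angular:
    - [0, 0, 0]
    - [0, 0, 0]
    - [0, 0, 0]
    - [0, 0, 0]
    - [0, 0, 0]
    - [0, 0, 0]
    - [0, 0, 0]
    - [0, 0, 0]
    - [0, 0, 0]
    - [0, 0, 0]
    - [0, 0, 0]
    - [0, 0, 0]
    - [0, 0, 0]
    - [0, 0, 0]
    - [0, 0, 0]
    - [0, 0, 0]
    - [0, 0, 0]
  delta_pos:
    - [0, -2, 0]
    - [-1.2, -3.4, 0]
    - [-1.2, -3.8, 0]
    - [-1.2, -3.8, 0]
    - [-1.2, -3.8, 0]
    - [-1.2, -3.8, 0]
    - [-1.2, -3.8, 0]
    - [-1.2, -3.8, 0]
    - [-1.2, -3.8, 0]
    - [-1.2, -3.8, 0]
    - [-1.2, -3.8, 0]
    - [-1.2, -3.8, 0]
    - [-1.2, -3.8, 0]
    - [-1.2, -3.1, 0]
    - [-1.5, -2, 0]
    - [0, 0, 0]
    - [0, 0, 0]
  gripper: [6.8, 6.8, 6.8, 6.8, 6.8, 6.8, 6.8, 6.8, 6.8, 6.8, 6.8, 6.8, 6.8, 6.8, 6.8, 6.8, 6.8]

```text
time_s: 17.7
tool_pos: [0.5696, -0.2904, 0.3069]
tool_rot: [180.0, -0.1, 170.6]
force: [-0.8, 0.8, -0.0]
grip_width: 0.0684
grasp_force: 0.0
```

Request:
drive_tool:
  angular:
    - [0, 0, 0]
    - [0, 0, 0]
    - [0, 0, 0]
    - [0, 0, 0]
    - [0, 0, 0]
    - [0, 0, 0]
    - [0, 0, 0]
  delta_pos:
    - [0, 0, 3]
    - [0, 0, 4]
    - [0, 0, 4]
    - [0, 0, 4]
    - [0, 0, 4]
    - [0, 0, 3]
    - [0, 0, 0]
  gripper: [6.8, 6.8, 6.8, 6.8, 6.8, 6.8, 6.8]

```text
time_s: 18.4
tool_pos: [0.5681, -0.2854, 0.0829]
tool_rot: [179.8, -0.5, 170.9]
force: [-0.1, 0.0, -0.5]
grip_width: 0.0678
grasp_force: 0.0
```

Request:
drive_tool:
  angular:
    - [0, 0, 0]
    - [0, 0, 0]
    - [0, 0, 0]
    - [0, 0, 0]
    - [0, 0, 0]
    - [0, 0, 0]
    - [0, 0, 0]
    - [0, 0, 0]
    - [0, 0, 0]
    - [0, 0, 0]
    - [0, 0, 0]
  delta_pos:
    - [-0.2, 0, 2]
    - [0, 0, 2]
    - [0, 0, 1.5]
    - [0, 0, 1]
    - [0, 0, 0]
    - [0, 0, 0]
    - [0, 0, 0]
    - [0, 0, 0]
    - [0, 0, 0]
    - [0, 0, 0]
    - [0, 0, 0]
  gripper: [6.8, 6.8, 6.8, 6.8, 6.8, 4, 4, 4, 4, 4, 4]
  squeeze: 15

```text
time_s: 19.5
tool_pos: [0.5735, -0.2894, 0.0227]
tool_rot: [180.0, 0.1, 170.8]
force: [-0.1, 1.0, 5.9]
grip_width: 0.0478
grasp_force: 15.0
```

Request:
drive_tool:
  angular:
    - [0, 0, 0]
    - [0, 0, 0]
    - [0, 0, 0]
    - [0, 0, 0]
    - [0, 0, 0]
    - [0, 0, 0]
    - [0, 0, 0]
    - [0, 0, 0]
    - [0, 0, 0]
    - [0, 0, 0]
    - [0, 0, 0]
    - [0, 0, 0]
    - [0, 0, 0]
    - [0, 0, 0]
  delta_pos:
    - [0, 0, -1]
    - [0, 0, -3]
    - [0, 0, -4]
    - [0.5, 0, -3]
    - [2, 0, -1]
    - [2.5, 1, 0]
    - [1.3, 2.5, 0]
    - [0, 3.5, 0]
    - [0, 4, 0]
    - [0, 4, 0]
    - [0, 3, 0]
    - [0, 1.8, 0]
    - [0, 0, 0]
    - [0, 0, 0]
  gripper: [4, 4, 4, 4, 4, 4, 4, 4, 4, 4, 4, 4, 4, 4]

```text
time_s: 20.9
tool_pos: [0.5423, -0.0847, 0.1421]
tool_rot: [-180.0, 0.0, 170.8]
force: [-0.5, 0.0, -0.9]
grip_width: 0.0472
grasp_force: 15.0
```

```bash
python3 - <<'E'
from h import *
o=telemetry.get_obs();print(o['tool_pos'],o['grip_width'],o['grasp_force'])
s=eyes.read_camera('scene')
c=cv2.resize(s['pixels'][160:330,230:400],(500,500),interpolation=2);cv2.imwrite('pics/m5.png',c[:,:,::-1])
E
```

```text
[ 0.54227112 -0.08473682  0.14211103] 0.04721751743199886 14.99972015619278
```

View pics/m5.png

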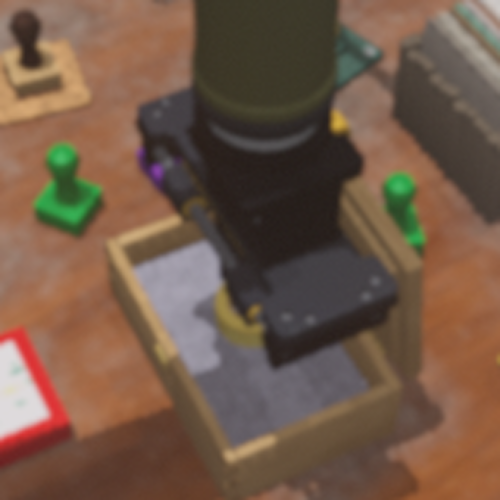

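The roll is held flat above the box (picture (245,315)). I'll lower and release it with a small opening.

Request:
drive_tool:
  angular:
    - [0, 0, 0]
    - [0, 0, 0]
    - [0, 0, 0]
    - [0, 0, 0]
    - [0, 0, 0]
    - [0, 0, 0]
    - [0, 0, 0]
  delta_pos:
    - [0, 0, 2]
    - [0, 0, 3]
    - [0, 0, 2]
    - [0, 0, 1]
    - [0, 0, 0.6]
    - [0, 0, 0]
    - [0, 0, 0]
  gripper: [4, 4, 4, 4, 4, 4, 4]

```text
time_s: 21.65
tool_pos: [0.5432, -0.0843, 0.0568]
tool_rot: [180.0, 0.1, 170.8]
force: [-0.3, 0.5, 0.5]
grip_width: 0.0472
grasp_force: 15.0
```

Request:
drive_tool:
  angular:
    - [0, 0, 0]
    - [0, 0, 0]
    - [0, 0, 0]
    - [0, 0, 0]
    - [0, 0, 0]
    - [0, 0, 0]
    - [0, 0, 0]
    - [0, 0, 0]
    - [0, 0, 0]
    - [0, 0, 0]
    - [0, 0, 0]
    - [0, 0, 0]
  delta_pos:
    - [0, 0, 0.3]
    - [0, 0, 0.1]
    - [0, 0, 0]
    - [0, 0, 0]
    - [0, 0, 0]
    - [0, 0, 0]
    - [0, 0, -2]
    - [0, 0, -4]
    - [0, 0, -4]
    - [0, 0, -4]
    - [0, 0, -4]
    - [0, 0, -3]
  gripper: [4, 4, 4, 5.5, 5.5, 5.5, 5.5, 5.5, 5.5, 5.5, 5.5, 5.5]

```text
time_s: 22.85
tool_pos: [0.543, -0.084, 0.2646]
tool_rot: [179.9, 0.1, 170.8]
force: [0.4, 0.4, -1.1]
grip_width: 0.0551
grasp_force: 0.0
```

Request:
drive_tool:
  angular:
    - [0, 0, 0]
    - [0, 0, 0]
    - [0, 0, 0]
    - [0, 0, 0]
    - [0, 0, 0]
    - [0, 0, 0]
    - [0, 0, 0]
    - [0, 0, 0]
    - [0, 0, 0]
    - [0, 0, 0]
    - [0, 0, 0]
    - [0, 0, 0]
    - [0, 0, 0]
  delta_pos:
    - [1, 2, 0]
    - [1.2, 3.2, 0]
    - [1.2, 3.5, 0]
    - [1.2, 3.5, 0]
    - [1.2, 3.5, 0]
    - [1.2, 3.5, 0]
    - [1.2, 3.5, 0]
    - [1.2, 3.5, 0]
    - [1.2, 3.5, 0]
    - [0.65, 2, 0]
    - [0, 1, 0]
    - [0, 0, 0]
    - [0, 0, 0]
  gripper: [5.5, 5.5, 5.5, 5.5, 5.5, 5.5, 5.5, 5.5, 5.5, 5.5, 5.5, 5.5, 5.5]

```text
time_s: 24.15
tool_pos: [0.4845, 0.2553, 0.2619]
tool_rot: [-179.9, 0.0, 170.7]
force: [-0.2, 0.4, 0.5]
grip_width: 0.0548
grasp_force: 0.0
```

```bash
python3 - <<'E'
from h import *
import pickle
o=telemetry.get_obs();print(o['tool_pos'],o['tool_rot'])
s=eyes.read_camera('scene');t=eyes.read_camera('top')
for p in(s,t):
  for k in models.cut_out(p,'yellow_roll')[:2]:
    ys,xs=np.nonzero(k['pixels']);c=cv2.minAreaRect(np.c_[xs,ys].astype(np.float32))[0];print(k['p'],c,onz(p,c,.04),len(xs))
c=np.hstack([cv2.resize(s['pixels'][180:330,250:400],(400,400),interpolation=2),cv2.resize(t['pixels'][190:300,285:395],(400,400),interpolation=2)]);cv2.imwrite('pics/m6.png',c[:,:,::-1])
E
```

```text
[0.48449974 0.25527291 0.26186606] [-1.79939113e+02  1.85599102e-02  1.70671744e+02]
0.95 (314.0, 289.5) [ 0.53789049 -0.08299847  0.04      ] 379
0.33 (240.66152954101562, 187.09228515625) [0.56677004 0.24935186 0.04      ] 562
0.73 (354.5, 266.5) [ 0.54198004 -0.0802636   0.04      ] 233
0.44 (207.75001525878906, 248.25001525878906) [0.58277902 0.27799741 0.04      ] 687
```

View pics/m6.png

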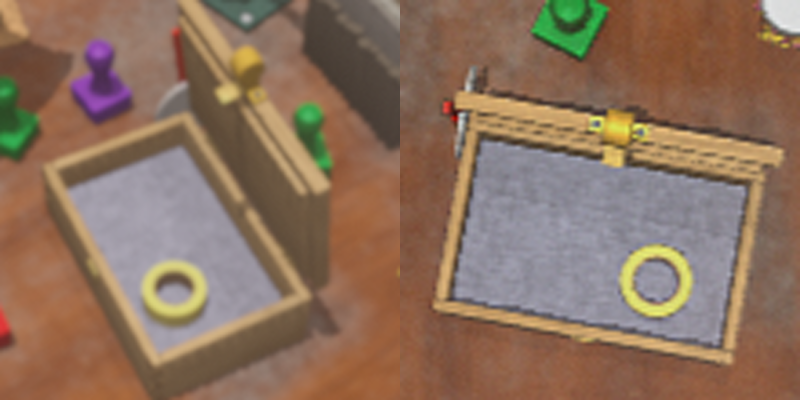

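The roll lies flat in the box (left (174,292), right (656,281)), and lid and pointer are unchanged. Next is the glue.

Request:
drive_tool:
  angular:
    - [0, 0, 0]
    - [0, 0, 0]
    - [0, 0, 0]
    - [0, 0, 0]
    - [0, 0, 0]
    - [0, 0, 0]
    - [0, 0, 0]
    - [0, 0, 0]
    - [0, 0, 0]
    - [0, 0, 0]
    - [0, 0, 0]
    - [0, 0, 0]
    - [0, 0, 0]
    - [0, 0, 0]
  delta_pos:
    - [0, 0, 2]
    - [0, 0, 4]
    - [0, 0, 4]
    - [0, 0, 4]
    - [0, 0, 3]
    - [0, 0, 1.6]
    - [0, 0, 1]
    - [0, 0, 0]
    - [0, 0, 0]
    - [0, 0, 0]
    - [0, 0, 0]
    - [0, 0, 0]
    - [0, 0, 0]
    - [0, 0, 0]
  gripper: [5.5, 5.5, 5.5, 5.5, 5.5, 5.5, 5.5, 5.5, 1.5, 1.5, 1.5, 1.5, 1.5, 1.5]

```text
time_s: 25.75
tool_pos: [0.4842, 0.2573, 0.0665]
tool_rot: [180.0, 0.0, 170.8]
force: [0.0, -0.0, 2.2]
grip_width: 0.0263
grasp_force: 15.0
```

Request:
drive_tool:
  angular:
    - [0, 0, 0]
    - [0, 0, 0]
    - [0, 0, 0]
    - [0, 0, 0]
    - [0, 0, 0]
    - [0, 0, 0]
    - [0, 0, 0]
    - [0, 0, 0]
    - [0, 0, 0]
    - [0, 0, 0]
    - [0, 0, 0]
    - [0, 0, 0]
    - [0, 0, 0]
    - [0, 0, 0]
    - [0, 0, 0]
  delta_pos:
    - [0, 0, -1.5]
    - [0, 0, -3]
    - [0, 0, -4]
    - [0, 0, -3]
    - [0, 0, -1]
    - [-1, -2, 0]
    - [-1.3, -3, 0]
    - [-1.3, -3.3, 0]
    - [-1.4, -3.5, 0]
    - [-1.4, -3.5, 0]
    - [-1.4, -3.5, 0]
    - [-1.4, -3, 0]
    - [-1.75, -2.45, 0]
    - [0, 0, 0]
    - [0, 0, 0]
  gripper: [1.5, 1.5, 1.5, 1.5, 1.5, 1.5, 1.5, 1.5, 1.5, 1.5, 1.5, 1.5, 1.5, 1.5, 1.5]

```text
time_s: 27.25
tool_pos: [0.5526, -0.0003, 0.1905]
tool_rot: [-180.0, -0.1, 170.7]
force: [0.4, 0.4, 0.5]
grip_width: 0.0263
grasp_force: 15.0
```

Request:
drive_tool:
  angular:
    - [0, 0, 0]
    - [0, 0, 0]
    - [0, 0, 0]
    - [0, 0, 0]
    - [0, 0, 0]
    - [0, 0, 0]
    - [0, 0, 0]
    - [0, 0, 0]
  delta_pos:
    - [0, 0, 1.5]
    - [0, 0, 2.5]
    - [0, 0, 2.5]
    - [0, 0, 1.5]
    - [0, 0, 0.8]
    - [0, 0, 0.3]
    - [0, 0, 0]
    - [0, 0, 0]
  gripper: [1.5, 1.5, 1.5, 1.5, 1.5, 1.5, 1.5, 1.5]

```text
time_s: 28.05
tool_pos: [0.5538, 0.0002, 0.1009]
tool_rot: [180.0, 0.1, 170.8]
force: [-0.8, 0.0, -0.2]
grip_width: 0.0262
grasp_force: 15.0
```

Request:
drive_tool:
  angular:
    - [0, 0, 0]
    - [0, 0, 0]
    - [0, 0, 0]
    - [0, 0, 0]
  delta_pos:
    - [0, 0, 0.3]
    - [0, 0, 0.15]
    - [0, 0, 0]
    - [0, 0, 0]
  gripper: [1.5, 1.5, 1.5, 1.5]

```text
time_s: 28.45
tool_pos: [0.5539, 0.0, 0.0964]
tool_rot: [180.0, 0.1, 170.8]
force: [-1.5, 0.1, 5.5]
grip_width: 0.0263
grasp_force: 15.0
```

Contact felt (5.5 N). Releasing, rising, and backing off toward the front.

Request:
drive_tool:
  angular:
    - [0, 0, 0]
    - [0, 0, 0]
    - [0, 0, 0]
    - [0, 0, 0]
    - [0, 0, 0]
    - [0, 0, 0]
    - [0, 0, 0]
    - [0, 0, 0]
    - [0, 0, 0]
    - [0, 0, 0]
    - [0, 0, 0]
    - [0, 0, 0]
    - [0, 0, 0]
    - [0, 0, 0]
    - [0, 0, 0]
    - [0, 0, 0]
    - [0, 0, 0]
    - [0, 0, 0]
    - [0, 0, 0]
  delta_pos:
    - [0, 0, 0]
    - [0, 0, 0]
    - [0, 0, 0]
    - [0, 0, 0]
    - [0, 0, -1.5]
    - [0, 0, -3]
    - [0, 0, -4]
    - [0, 0, -4]
    - [0, 0, -4]
    - [0, 0, -3]
    - [1, 2.5, 0]
    - [1, 3.5, 0]
    - [1, 3.5, 0]
    - [1, 3.5, 0]
    - [1, 3.5, 0]
    - [1, 3.5, 0]
    - [1, 3.5, 0]
    - [0, 2, 0]
    - [0, 0, 0]
  gripper: [4.5, 4.5, 4.5, 4.5, 4.5, 4.5, 4.5, 4.5, 4.5, 4.5, 4.5, 4.5, 4.5, 4.5, 4.5, 4.5, 4.5, 4.5, 4.5]

```text
time_s: 30.35
tool_pos: [0.5244, 0.2664, 0.2906]
tool_rot: [180.0, 0.0, 171.1]
force: [0.6, -0.3, 0.0]
grip_width: 0.0449
grasp_force: 0.0
```

```bash
python3 - <<'E'
from h import *
s=eyes.read_camera('scene');t=eyes.read_camera('top')
c=np.hstack([cv2.resize(s['pixels'][160:330,220:390],(400,400),interpolation=2),cv2.resize(t['pixels'][185:305,280:400],(400,400),interpolation=2)]);cv2.imwrite('pics/m7.png',c[:,:,::-1])
E
```

```text
(no output)
```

View pics/m7.png

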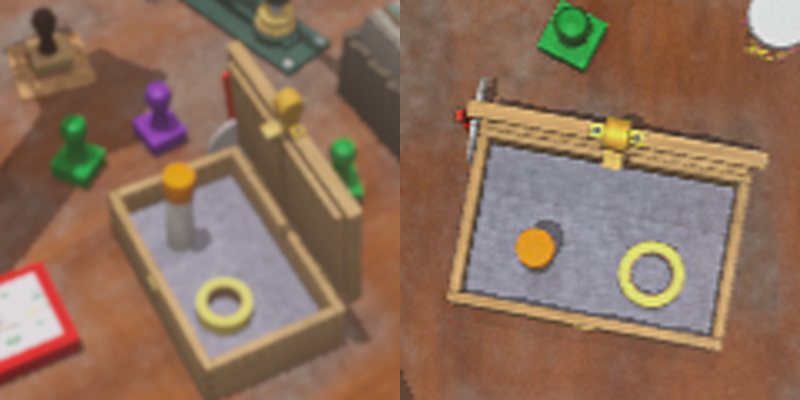

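The glue stands upright (left half (180,205)), the roll lies flat (224,303), the stamp is on the mat (45,50), and the lid stands parallel to the pointer. Handing in.

```bash
python3 -c "
from cell import env
print(env.sign_off())"
```

```text
the job is handed in; nothing more can be done
None
```

The job is handed in: the last picture shows the stamp upright on the mat, the lid open parallel to the red pointer (estimated within about 0.02 rad), and the yellow roll flat and glue stick upright on the box floor; I got no verdict back.

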